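Roll a sample jar up the loading ramp onto the roller mixer and start it

ROBOT

A 6-joint arm with a two-finger parallel gripper is mounted at the origin on the work surface. World frame = base frame: x ahead of the robot, y to its left, z up, the work surface at z = 0. Lengths are in mm, angles in rad, forces in N, time in s.
With the tool pointing down it reaches from about 350 to 775 mm from the base axis. Payload 7.3 kg.
Tool frame: the origin (TCP) lies at the very end of the fingers, on their centre line; the grasp point (between the pads) lies 19 mm behind it (bot.grip_point_offset is the distance from the TCP to the grasp point, in mm); z points along the fingers, y is the line along which they close (so a half turn about z gives the same grasp; the last joint's range is limited). The gripper opens to 92 mm and grips with 3 to 60 N. Pads are 19 mm wide; open, the fingers measure 130 mm over their backs; the gripper's body (75 mm by 190 mm) begins 47 mm behind the grasp point.
Start: joints at [-1.422, 0.342, 1.524, -0, 1.275, -0.146], TCP at [152.56, -502.365, 226.741] pointing down, gripper open.
Joint ranges: [-2.53, 2.53], [-0.77, 2.02], [0.04, 2.7], [-1, 4.14], [0.28, 2.66], [-3.11, 3.11]. Speed limits (rad/s): [2.57, 2.57, 3.14, 3.14, 3.14, 3.14].

INTERFACE

Orientations are given as [roll, pitch, yaw] about the fixed x, y, z axes, in that order (R = Rz(yaw) Ry(pitch) Rx(roll)).
In Python, from plant import bot gives the robot as it stands. The module is installed in compiled form; this text tells all that it offers.
- The arm moves only by the shell command python3 -m jog 'ROWS' [OPENING]. ROWS is JSON, a list of rows, each a list of 6 numbers: the shift along the tool's x, y, z in mm, then the turn, a rotation vector about the tool's x, y, z in rad. In form: [[dx, dy, dz, rx, ry, rz], ...]. A call has 1 to 12 rows; each row shifts and turns the commanded pose from where the row before left it, along the tool's axes as they then stand; what a row does not reach is not made up. A row lasts 1/10 s, in which the tool goes at most 50 mm and 8.59 degrees, less where a joint would pass 70% of its speed; a pose out of reach is approached as far as the arm can. A call with a gripper value outside its range is refused whole. OPENING is the opening in per cent of the stroke, from 0 (shut) to 100 (fully open), set as the call begins (- or left out, the last holds). The fingers move at their own pace and stop on an object; the grip force is fixed at half the most. Time passes only in rows, so rows that do not move let the fingers close. It gives the time, the measured TCP pose, the force, the opening and the grip force at its end, in the units of the state.
- bot.get_obs(): the state, without advancing time (a new reading comes with each control period).
- bot.capture(name): name is "scene" or "top" or "wrist"; returns the picture (480x640x3 uint8, red, green, blue); there is no depth.
- bot.camera_model(name): a dict with "fx", "fy", "cx", "cy" (pixels), "position" and "orientation" of the camera in the world; the wrist camera has in their place "T_tool_cam" (4x4, takes a point from camera to tool coordinates, whose origin is the TCP and whose axes are the flange's). Camera axes: x right, y down, z forward; pixel columns grow to the right and rows downward; lengths in mm; the calibration is good to about 2 mm. A picture is of the moment at which its call begins: read the wrist's pose just before it. camera_model takes no time and is no camera call.
- bot.close_job(): hands the job in; it is judged then, once.
Trained networks look in the newest picture that a camera, given by its name, has taken for a name from the list of things; names that differ only in an ending like _2 or _b are one class to them, and where a whole thing is asked for, a point or a joint stands for the part that bears it (a point fixed in the world has none). Each returns a list of dicts, best first, with "p" (0 to 1); they miss things now and then, are a little off and sometimes report something else, mostly with a low value. They report only what shows in the picture. A call takes as long as a camera call. They do not tell look-alikes from the thing itself.
- bot.outline_of(target, camera): "mask" (480x640 bool, what is visible of it) and "pixel" ([column, row] in pixels, amid what is visible of it).
The state is a dict: "time": time; "joint_positions": joint angles; "dq": joint speeds; "tau": joint torques, N m; "tool_pos": TCP position; "tcp_rot": TCP orientation; "contact_force": force on the tool from outside, world axes, zero at the start; "moment": the same for the moment, N m; "grip_width": finger opening in mm; "finger_force": force on a finger pad.
Only numpy, scipy, OpenCV 4.12 (cv2) and the standard library are available. Lean on these libraries where they do the work, as an engineer would, in place of code of your own. Each camera call takes 0.05 s, during which the arm holds its last target. There are 200 camera calls.

TASK

Push the capped jar lying at the foot of the roller mixer's loading ramp up the ramp until it drops in between the two rollers, home at the back stop; keep your fingers on it and push steadily all the way up, so that it neither rolls back nor runs away, and do not lift it. Then press the big button on the mixer's housing fully down to start the mixer, and let it go. Leave everything else on the bench where it stands.

Things in the scene. Friction and masses are not known exactly. Their poses are not given: they have to be found in the camera images.
- mixer: Bench roller mixer, fixed; position and yaw vary. Origin at bench height; x points level in the ramp's uphill direction, y across (along the rollers), z up. In mm: ramp foot at x -135; drive housing x 20 to 140, y -140 to -74, top z 60, with start button and small dial; bearing plate x 50 to 130, y 71 to 83, top z 53; back stop plate, face at x 115, top z 76.
- ramp: Sheet-metal loading ramp, sloping 8 degrees. Origin at its lower edge, mid-width, on the running surface (16 mm above the bench there); x up along the slope, y across, z square to the surface. Two smooth steel tracks at y -28 and 28 mm carry the jar. Lip across the foot: x 2 to 10 mm, 7 mm high. Side walls: inner faces at y -67 and 67 mm, 10 mm high. Upper end: see crest.
- crest (a point): Top end of the ramp's running surface, mid-width, 200 mm up the slope from the ramp's origin, 171 mm up the slope from where the jar starts; here the surface meets the crown of the front roller (44 mm above the bench), and past it the jar drops by itself some 5 mm into the dip between the rollers. Axes as the ramp's.
- jar_center (a point): Centre of the jar to be pushed: a white straight-sided jar with paper band and grey screw cap, lying across the ramp at its foot against the lip. 56 mm diameter, 118 mm long in all (cap: 50 mm diameter, last 22 mm at its +y end), 0.2 to 0.45 kg. Point on its axis, half-way along; y is the jar's axis; x and z turn as it rolls. It rolls back down freely when let go on the ramp.
- jar: The same jar, same origin on its axis half-way along and same axes as jar_center.
- seat (a point): Where the jar's centre is when it rests between the two rollers: mixer frame x 84, y 0, z 67 mm; axes as the mixer's. The two rollers, plastic-sleeved, 24 mm diameter, do not turn; they lie along y, axes 19 mm before and behind this point and 35 mm below it.
- start_button (a joint): Start button's travel, m: 0 up, 0.006 fully down. Spring returned, about 5 N when fully down; pressed straight down.
- start_button_top (a point): Centre of the round start button's top face (32 mm diameter, white in a grey housing) on the drive housing; it moves down with the button.
- spare_jar: Bystander: another jar of the same kind standing upright, 118 mm high, on the bench near the ramp's foot, on the drive housing's side. Origin under its centre.
- dish: Bystander: closed clear petri dish, 94 mm diameter, 17 mm high, beside the ramp on the side away from the housing. Origin under its centre.
- cup: Bystander: small clear capped cup, 52 mm diameter, 60 mm high, beside the mixer on the side away from the housing. Origin under its centre.
- slide_box: Bystander: flat grey slide box with black lid, 92 x 172 x 34 mm. Origin under its centre.
- stain_bottle: Bystander: amber bottle, 60 mm diameter, 130 mm high. Origin under its centre.
- block_weight: Bystander: steel block, 50 x 80 x 30 mm. Origin under its centre.
Mind the look-alikes: they are no part of the job. Leave any pink, red or yellow look-alike of the jar alone.

How it is judged:
By the outcome, as a careful person would: the job done as asked, in the order asked, and still so for the second after the job is handed in, with the robot touching nothing.
It also fails if it takes over 48 s, if anything falls off the work surface, if the arm or the gripper's body presses on something with over 40 N, if the wrist force passes 120 N, or if a joint passes its speed limit or range.

## Working session

There is one attempt and no reset: what is moved stays moved. The work goes in short steps, Python scripts to look and compute and a shell command to move; the robot and the scene stay as the last step left them, time stands still between calls to the robot, and variables do not carry over. Pictures are saved under pics/ and viewed, at most 10 in all, crops included, and the job is handed in when it is done.

```bash
mkdir -p pics; cat > h.py <<'E'
import numpy as np, cv2
from plant import bot
from scipy.spatial.transform import Rotation as R
def cam(n):
    m=bot.camera_model(n); K=np.array([[m['fx'],0,m['cx']],[0,m['fy'],m['cy']],[0,0,1]])
    if 'T_tool_cam' in m:
        o=bot.get_obs(); T=np.eye(4); T[:3,:3]=R.from_euler('xyz',o['tcp_rot']).as_matrix(); T[:3,3]=o['tool_pos']
        T=T@np.array(m['T_tool_cam']); return K,T[:3,:3],T[:3,3]
    q=np.array(m['orientation']); Rm=q if q.shape==(3,3) else (R.from_euler('xyz',q).as_matrix() if q.size==3 else R.from_quat(q).as_matrix())
    return K,Rm,np.array(m['position'])
def at_z(c,px,z):
    K,Rm,p=c; d=Rm@np.linalg.inv(K)@np.array([px[0],px[1],1.]); return p+d*(z-p[2])/d[2]
def proj(c,P):
    K,Rm,p=c; v=K@(Rm.T@(np.array(P,float)-p)); return v[:2]/v[2]
def save(n,f):
    im=bot.capture(n); cv2.imwrite('pics/'+f,im[:,:,::-1]); return im
E
python3 - <<'E'
from h import *
print(bot.get_obs())
for n in ['top','scene']:
    print(bot.camera_model(n)); save(n,n+'0.png'); c=cam(n)
    for t,z in [('jar',50),('start_button',66),('start_button_top',66),('mixer',60),('ramp',30),('spare_jar',59),('dish',17),('cup',60)]:
        for d in bot.outline_of(t,n)[:3]:
            ys,xs=np.nonzero(d['mask']); r=cv2.minAreaRect(np.c_[xs,ys].astype(np.float32)) if len(xs) else None
            print(n,t,round(d['p'],2),np.round(d['pixel']),np.round(at_z(c,d['pixel'],z)),len(xs),np.round(np.hstack([r[0],r[1],r[2]])) if r else '')
E
```

```text
{'time': 0.0, 'joint_positions': array([-1.42197567e+00,  3.42732981e-01,  1.52499583e+00,  5.95304258e-06,
        1.27538219e+00, -1.45996772e-01]), 'dq': array([-0.00087677,  0.00036707,  0.00096651,  0.00059837, -0.00170895,
       -0.00148439]), 'tau': array([ 1.41525859e-03, -4.31232297e+01, -2.44225538e+01,  7.18342862e-02,
        5.59650629e-02, -1.44923843e-04]), 'tool_pos': array([ 152.51260726, -501.94949229,  226.04702418]), 'tcp_rot': array([-3.14009129e+00, -2.26518908e-04,  2.94815518e-01]), 'contact_force': array([-0.33053563,  1.00488363, -0.07597908]), 'moment': array([ 0.00700501,  0.03830282, -0.04872573]), 'finger_force': 0.0, 'grip_width': 91.9351867038128}
{'fx': 496.65751050283546, 'fy': 496.65751050283546, 'cx': 316.35109629861154, 'cy': 238.15372067431377, 'position': array([ 286.18491872,  -67.85353234, 1678.25229114]), 'orientation': array([-3.01437317, -0.01667727, -1.55401717])}
top jar 0.97 [409. 278.] [ 368. -398.   50.] 592 [411. 279.  17.  36.   7.]
top jar 0.9 [256. 288.] [327. 101.  50.] 569 [255. 290.  17.  36.  90.]
top jar 0.77 [366. 239.] [ 49
[... 1589 characters left out ...]
op 0.21 [261. 236.] [ 508. -248.   66.] 979 [262. 237.  22.  48.  36.]
scene mixer 0.94 [313. 268.] [561. -93.  60.] 6596 [307. 268.  96.  95.  30.]
scene mixer 0.46 [317. 219.] [ 406. -137.   60.] 710 [316. 222.  25.  33.  90.]
scene ramp 0.9 [296. 252.] [ 501. -159.   30.] 2693 [294. 254.  73.  49.  14.]
scene spare_jar 0.88 [246. 279.] [ 640. -227.   59.] 1054 [246. 279.  49.  24.  78.]
scene dish 0.56 [316. 220.] [ 367. -153.   17.] 752 [316. 222.  26.  34.  90.]
scene dish 0.32 [363. 231.] [370. -22.  17.] 502 [365. 230.  29.  20.  90.]
scene cup 0.88 [361. 232.] [413. -17.  60.] 450 [365. 230.  27.  18.  90.]
scene cup 0.71 [162. 265.] [ 663. -436.   60.] 970 [160. 265.  48.  25.  70.]
```

View pics/top0.png

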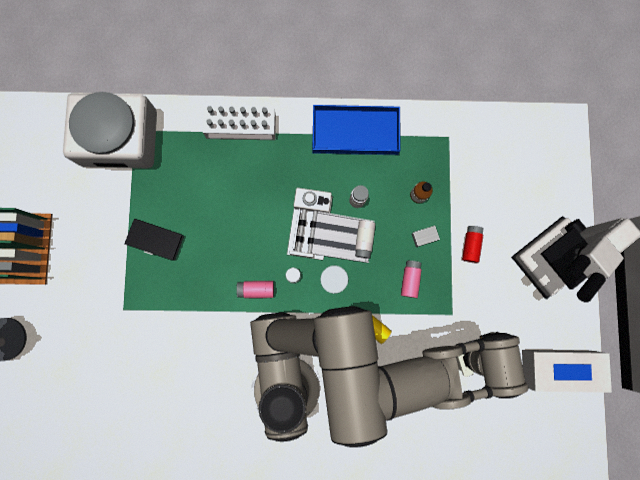

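View pics/scene0.png

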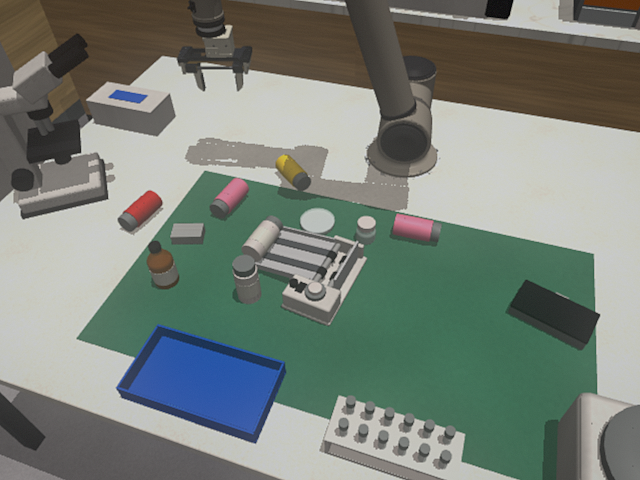

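The top view shows the white jar across the ramp foot at about (365,240), with the grey cap on the robot side. The housing and button are at (313,198), the spare jar at (360,196) and the ramp rises to the left (world +y). The pink, red and yellow jars are decoys. In the scene view the button is at (314,288) and the jar at (262,239).

I'll move above the ramp for a close look.

```bash
python3 -m jog '[[40,-14,-7,0,0,0],[40,-14,-7,0,0,0],[40,-14,-7,0,0,0],[40,-14,-7,0,0,0],[40,-14,-7,0,0,0],[40,-14,-7,0,0,0],[40,-14,-7,0,0,0],[40,-14,-7,0,0,0],[40,-14,-7,0,0,0],[40,-14,-7,0,0,0]]' 45; python3 -m jog '[[0,0,-10,0,0,-0.135],[0,0,-10,0,0,-0.135],[0,0,-10,0,0,-0.135],[0,0,-10,0,0,-0.135],[0,0,-10,0,0,-0.135],[0,0,-10,0,0,-0.135],[0,0,-10,0,0,-0.135],[0,0,-10,0,0,-0.135],[0,0,0,0,0,0],[0,0,0,0,0,0]]'
python3 - <<'E'
from h import *
o=bot.get_obs(); print(o['time'],o['tool_pos'],o['tcp_rot'],o['joint_positions'],o['grip_width'],o['contact_force'])
c=cam('wrist'); print(c[2]); save('wrist','w1.png')
for t,z in [('jar',47),('start_button_top',68),('mixer',60),('ramp',30),('spare_jar',118)]:
    for d in bot.outline_of(t,'wrist')[:2]:
        ys,xs=np.nonzero(d['mask']); r=cv2.minAreaRect(np.c_[xs,ys].astype(np.float32))
        print(t,round(d['p'],2),np.round(d['pixel']),np.round(at_z(c,r[0],z)),len(xs),np.round(np.hstack([r[0],r[1],r[2]])))
E
```

```text
time: 1.9
tool_pos: [495.9, -250.9, 297.1]
tcp_rot: [3.141, -0.0, 0.295]
contact_force: [0.6, 0.2, 0.0]
grip_width: 41.4
finger_force: 0.0
time: 2.9
tool_pos: [494.6, -252.2, 376.4]
tcp_rot: [-3.142, 0.0, 1.371]
contact_force: [-0.9, -0.5, -0.9]
grip_width: 41.3
finger_force: 0.0
2.9 [ 494.59650806 -252.16318816  376.4347569 ] [-3.14156433e+00  5.02141663e-05  1.37118528e+00] [-6.09506380e-01  3.37256939e-01  1.12751638e+00 -5.76648051e-05
  1.67682530e+00 -4.09901438e-01] 41.2795501265287 [-0.86856737 -0.53285256 -0.88015435]
[ 509.94589916 -175.1822983   535.09878372]
jar 0.75 [317. 194.] [ 494. -249.   47.] 3925 [315. 192.  44.  97.  86.]
jar 0.71 [128. 249.] [ 221. -274.   47.] 3593 [126. 248.  43.  89.  20.]
start_button_top 0.78 [399.  10.] [627. -67.  68.] 583 [400.  12.  23.  29.  90.]
mixer 0.84 [313.  66.] [ 529. -146.   60.] 26120 [326. 104. 209. 195.  90.]
mixer 0.41 [398.  10.] [629. -66.  60.] 601 [400.  12.  23.  29.  90.]
ramp 0.7 [310. 111.] [ 503. -171.   30.] 13749 [310. 130. 155. 119.  86.]
spare_jar 0.72 [344. 313.] [ 501. -394.  118.] 1191 [343. 312.  50.  32.  88.]
spare_jar 0.62 [430. 157.] [ 624. -223.  118.] 2648 [426. 156.  48.  67.  90.]
```

View pics/w1.png

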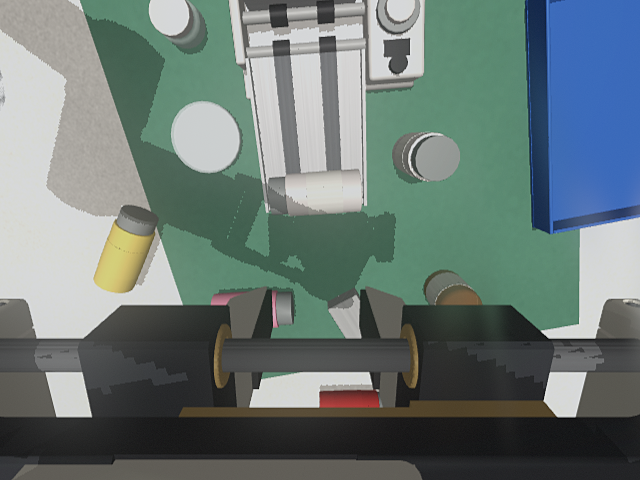

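The wrist view shows the jar at (315,192), cap left. The tracks run up from it between columns 270 and 345, with the spare jar's top at (437,157) and the button at (399,10). I'll fit the mixer's axis from the tracks.

```bash
python3 - <<'E'
from h import *
c=cam('wrist'); im=cv2.cvtColor(cv2.imread('pics/w1.png'),cv2.COLOR_BGR2GRAY).astype(int)
yaw=1.371; o=np.array([494,-249.])  # jar centre guess
for it in range(4):
    ux=np.array([np.cos(yaw),np.sin(yaw)]); uy=np.array([-ux[1],ux[0]]); L=[[],[]]
    for r in range(62,165,4):
        row=im[r,245:365]; d=np.nonzero(row<125)[0]+245
        n,lab=0,np.split(d,np.nonzero(np.diff(d)>2)[0]+1)
        seg=[s for s in lab if 8<=len(s)<=24]
        if it==0 and r%20==2: print(r,[(s[0],s[-1]) for s in lab if len(s)])
        if len(seg)!=2: continue
        for k,s in enumerate(seg):
            px=[s.mean(),r]; z=30.
            for _ in range(5):
                P=at_z(c,px,z); sx=(P[:2]-o)@ux; z=20.0+(sx+4)*np.tan(np.radians(8))
            L[k].append(P[:2])
    Y=[]
    for l in L:
        l=np.array(l); v=cv2.fitLine(l.astype(np.float32),cv2.DIST_HUBER,0,.01,.01).ravel(); a=np.arctan2(v[1],v[0])%np.pi; Y.append((a,(l.mean(0)-o)@uy,len(l)))
    yaw=(Y[0][0]+Y[1][0])/2
    print(it,Y,yaw)
d=[x for x in bot.outline_of('jar','wrist') if x['pixel'][1]>150 and 250<x['pixel'][0]<370][0]
ys,xs=np.nonzero(d['mask']); print('jar bbox',xs.min(),xs.max(),ys.min(),ys.max())
ux=np.array([np.cos(yaw),np.sin(yaw)]); uy=np.array([-ux[1],ux[0]])
# silhouette match of jar cylinder centre (z=47.6 world)
hull=cv2.convexHull(np.c_[xs,ys].astype(np.float32))
def sil(p):
    C=np.array([p[0],p[1],48.]); Q=[]
    for t,rr in [(-59,28),(37,28),(59,25)]:
        for a in np.linspace(0,6.28,40): Q.append(proj(c,C+np.r_[uy*t,0]+rr*(np.r_[ux,0]*np.cos(a)+np.array([0,0,1])*np.sin(a))))
    return np.array(Q)
p=o.copy()
for _ in range(20):
    q=sil(p); e=np.array([xs.min()+xs.max()-q[:,0].min()-q[:,0].max(), ys.min()+ys.max()-q[:,1].min()-q[:,1].max()])/2
    p=p+0.5*(at_z(c,np.array([315,192])+e,48)-at_z(c,[315,192],48))[:2]
q=sil(p); print('jar',p,e,q.min(0),q.max(0))
mean=np.mean([y[1] for y in Y]); print('track mid offset from o along uy',mean)
b=at_z(c,[399,10],68); s=at_z(c,[437,157],118); M=p-ux*(-110.2)
for n,P in [('btn',b),('spare',s)]: print(n,P,'mixer', (P[:2]-M)@ux,(P[:2]-M)@uy)
print('mixer origin',M,'seat',M+84*ux,'ux',ux)
E
```

```text
62 [(np.int64(249), np.int64(250)), (np.int64(275), np.int64(284)), (np.int64(287), np.int64(290)), (np.int64(321), np.int64(336)), (np.int64(361), np.int64(361))]
82 [(np.int64(252), np.int64(252)), (np.int64(277), np.int64(291)), (np.int64(322), np.int64(336)), (np.int64(361), np.int64(361))]
102 [(np.int64(250), np.int64(250)), (np.int64(255), np.int64(255)), (np.int64(279), np.int64(282)), (np.int64(285), np.int64(294)), (np.int64(323), np.int64(338)), (np.int64(361), np.int64(361))]
122 [(np.int64(257), np.int64(258)), (np.int64(281), np.int64(295)), (np.int64(324), np.int64(338)), (np.int64(362), np.int64(362))]
142 [(np.int64(260), np.int64(260)), (np.int64(283), np.int64(297)), (np.int64(325), np.int64(339)), (np.int64(362), np.int64(362))]
162 [(np.int64(258), np.int64(258)), (np.int64(262), np.int64(263)), (np.int64(285), np.int64(298)), (np.int64(327), np.int64(340)), (np.int64(362), np.int64(362))]
0 [(np.float32(1.4482673), np.float64(35.92987469266893), 26), (np.float32(1.4458697), np.float64(-19.94994302890293), 26)] 1.4470685
1 [(np.float32(1.4482403), np.float64(28.236030423200745), 26), (np.float32(1.445887), np.float64(-27.48115355425029), 26)] 1.4470637
2 [(np.float32(1.4482402), np.float64(28.236517840390214), 26), (np.float32(1.4458872), np.float64(-27.480685614742608), 26)] 1.4470637
3 [(np.float32(1.4482402), np.float64(28.236517840390214), 26), (np.float32(1.4458872), np.float64(-27.480685614742608), 26)] 1.4470637
jar bbox 267 363 168 215
jar [ 494.0895439  -249.17372338] [7.31393186e-08 2.07579987e-07] [267.73341242 167.56126635] [362.26658751 215.43873344]
track mid offset from o along uy 0.37791611282380266
btn [625.85231756 -65.42577549  68.        ] mixer 88.40496115724004 -108.07778035456849
spare [ 636.00999766 -226.52913976  118.        ] mixer -70.21311488717352 -138.04072358508014
mixer origin [ 507.69011458 -139.81621758] seat [518.05715617 -56.4584066 ] ux [0.12341716 0.99235487]
```

Everything agrees: yaw is 1.447, the tracks lie at ±28 and the jar is at (494,-249). The button sits at mixer (88,-108), on the housing, and the spare jar clears the gripper body by about 15 mm. I'll lower the tool behind the jar.

```bash
python3 -m jog '[[0,0,0,0,0,-0.076],[-25,0,0,0,0,0],[-25,-1,0,0,0,0],[0,0,40,0,0,0],[0,0,40,0,0,0],[0,0,40,0,0,0],[0,0,40,0,0,0],[0,0,40,0,0,0],[0,0,40,0,0,0],[0,0,40,0,0,0],[0,0,0,0,0,0]]' 38; cat > s.py <<'E'
from h import *
o=bot.get_obs(); M=np.array([507.7,-139.8]); ux=np.array([.1234,.9924]); uy=np.array([-.9924,.1234]); d=o['tool_pos'][:2]-M; f=o['contact_force'][:2]
print('t',o['time'],'mix',d@ux,d@uy,o['tool_pos'][2],'yaw',o['tcp_rot'][2],'F',f@ux,f@uy,o['contact_force'][2],'w',o['grip_width'])
E
python3 s.py
```

```text
time: 4.35
tool_pos: [484.7, -299.4, 91.6]
tcp_rot: [-3.132, -0.006, 1.45]
contact_force: [-0.6, -0.1, 0.5]
grip_width: 35.0
finger_force: 0.0
t 4.35 mix -161.22932017461326 3.083562268598115 91.60767622756171 yaw 1.4503017121701047 F -0.18252312563974615 0.6143547073098299 0.4577751243186924 w 34.95988570924163
```

```bash
python3 -m jog '[[0,2,20,0,0,0],[0,1,20,0,0,0],[0,0,14,0,0,0],[0,0,0,0,0,0],[0,0,0,0,0,0]]'; python3 s.py; python3 -c "
from h import *
save('wrist','w2.png')"
```

```text
time: 4.85
tool_pos: [491.5, -302.7, 44.5]
tcp_rot: [3.14, 0.001, 1.451]
contact_force: [0.7, -0.8, 0.0]
grip_width: 34.9
finger_force: 0.0
t 4.85 mix -163.69172452076822 -3.994122605290862 44.45355090052412 yaw 1.450664203831456 F -0.7202329144387734 -0.8312959655546949 0.008458353927511986 w 34.89827563027924
```

View pics/w2.png

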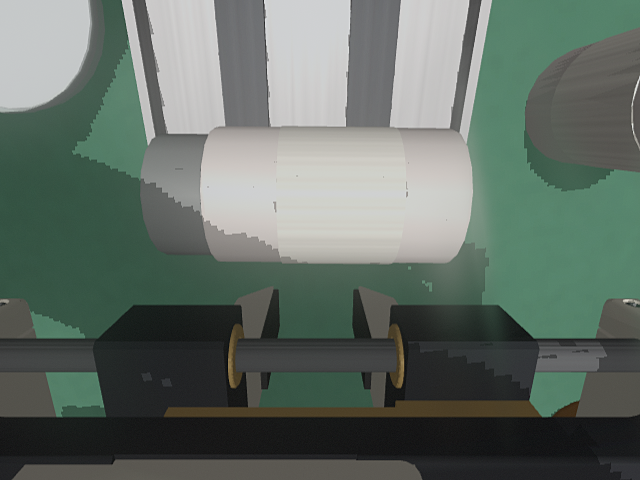

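The view shows the jar square in front of the fingers, with the jar's middle at column 307 and the fingers' middle at 316. I'll lower 8 mm, shift 3 mm and make contact slowly.

```bash
python3 -m jog '[[0,-3,8,0,0,0],[3,0,0,0,0,0],[4,0,0,0,0,0],[4,0,0,0,0,0],[4,0,-0.5,0,0,0],[4,0,-0.5,0,0,0],[4,0,-0.5,0,0,0]]'; python3 s.py
```

```text
time: 5.6
tool_pos: [490.6, -278.7, 36.5]
tcp_rot: [3.141, 0.001, 1.451]
contact_force: [-0.5, -0.7, -0.3]
grip_width: 35.2
finger_force: 0.5
t 5.6 mix -139.97299006390523 -0.21553166378883404 36.500503491790376 yaw 1.4509443828746789 F -0.7299989970740588 0.3950846953459876 -0.2934165753397002 w 35.19688434590776
```

```bash
python3 -m jog '[[4,0,-0.6,0,0,0],[4,0,-0.6,0,0,0],[4,0,-0.6,0,0,0],[4,0,-0.6,0,0,0],[4,0,-0.6,0,0,0],[4,0,-0.6,0,0,0],[4,0,-0.6,0,0,0],[4,0,-0.6,0,0,0]]'; python3 s.py; python3 -c "
from h import *
save('wrist','w3.png')
d=bot.outline_of('jar','wrist')
for x in d:
    ys,xs=np.nonzero(x['mask']); print(x['p'],xs.min(),xs.max(),ys.min(),ys.max(),cv2.minAreaRect(np.c_[xs,ys].astype(np.float32)))"
```

```text
time: 6.4
tool_pos: [494.3, -246.8, 41.1]
tcp_rot: [-3.142, 0.0, 1.451]
contact_force: [-0.0, -0.9, -0.2]
grip_width: 34.9
finger_force: 0.5
t 6.4 mix -107.81699432755732 0.11913601228775761 41.065590291356564 yaw 1.4507993709667248 F -0.8743754223860398 -0.09927691506395622 -0.21221184108053104 w 34.87879444855325
0.91 145 490 163 305 ((317.5, 234.0), (142.0, 345.0), 90.0)
```

View pics/w3.png

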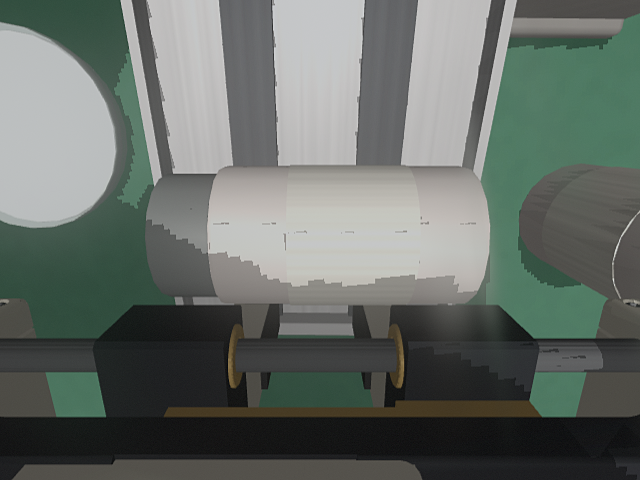

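The jar is square against both fingers at rows 163–305 and already over the lip. I'll keep the same steady push.

```bash
for i in 1; do python3 -m jog '[[4,0,-0.6,0,0,0],[4,0,-0.6,0,0,0],[4,0,-0.6,0,0,0],[4,0,-0.6,0,0,0],[4,0,-0.6,0,0,0],[4,0,-0.6,0,0,0],[4,0,-0.6,0,0,0],[4,0,-0.6,0,0,0],[4,0,-0.6,0,0,0],[4,0,-0.6,0,0,0],[4,0,-0.6,0,0,0],[4,0,-0.6,0,0,0]]' >/dev/null; python3 s.py; python3 -m jog '[[4,0,-0.6,0,0,0],[4,0,-0.6,0,0,0],[4,0,-0.6,0,0,0],[4,0,-0.6,0,0,0],[4,0,-0.6,0,0,0],[4,0,-0.6,0,0,0],[4,0,-0.6,0,0,0],[4,0,-0.6,0,0,0],[4,0,-0.6,0,0,0],[4,0,-0.6,0,0,0],[4,0,-0.6,0,0,0],[4,0,-0.6,0,0,0]]' >/dev/null; python3 s.py; done; python3 -c "
from h import *
save('wrist','w4.png')
d=bot.outline_of('jar','wrist')
for x in d:
    ys,xs=np.nonzero(x['mask']); print(x['p'],xs.min(),xs.max(),ys.min(),ys.max(),cv2.minAreaRect(np.c_[xs,ys].astype(np.float32)))"
```

```text
t 7.7 mix -59.82245859982141 0.2982498965223286 48.27738593671829 yaw 1.4508438762304663 F -0.20393969351933763 -1.2381011253728231 1.06340683974466 w 34.708531702171705
t 8.9 mix -11.823249070241491 0.503564632705523 55.44646133328072 yaw 1.4507806971152855 F -1.2344127341633209 -0.0827145746761768 1.1629524605933588 w 34.786501661343564
0.81 146 488 163 304 ((316.9671325683594, 233.2615203857422), (342.2257385253906, 140.5852813720703), 0.6820604205131531)
```

View pics/w4.png

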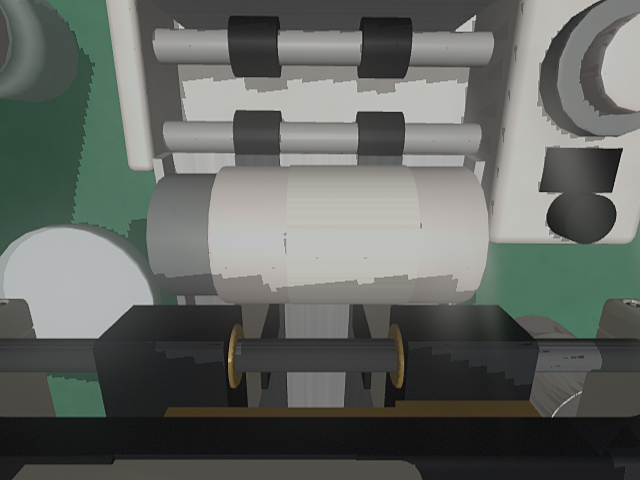

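The jar is still against both fingers and square, with the rollers just ahead at rows 45 and 135. I'll continue, slower towards the crest.

```bash
python3 -m jog '[[4,0,-0.6,0,0,0],[4,0,-0.6,0,0,0],[4,0,-0.6,0,0,0],[4,0,-0.6,0,0,0],[4,0,-0.6,0,0,0],[4,0,-0.6,0,0,0],[4,0,-0.6,0,0,0],[3,0,-0.4,0,0,0],[3,0,0,0,0,0],[3,0,0,0,0,0],[3,0,0,0,0,0],[3,0,0,0,0,0]]' >/dev/null; python3 s.py; python3 -m jog '[[3,0,0,0,0,0],[3,0,0,0,0,0],[3,0,0,0,0,0],[3,0,0,0,0,0],[3,0,0,0,0,0]]' >/dev/null; python3 s.py;  python3 -c "
from h import *
save('wrist','w5.png')
d=bot.outline_of('jar','wrist')
for x in d:
    ys,xs=np.nonzero(x['mask']); print(x['p'],xs.min(),xs.max(),ys.min(),ys.max(),cv2.minAreaRect(np.c_[xs,ys].astype(np.float32)))"
```

```text
t 10.2 mix 31.188672511456875 0.7552605790381617 59.89818172312948 yaw 1.4507379132914613 F -0.571939270168878 0.43329641461126134 0.05962521635933231 w 35.02135568144843
t 10.7 mix 45.86913132601723 0.5519848112715433 60.08374956424501 yaw 1.4508920581609153 F -3.7111781790551666 0.8391744167963979 1.9614104592168267 w 34.87810481403095
0.6 150 481 164 298 ((315.49993896484375, 230.99996948242188), (330.99993896484375, 133.99996948242188), -0.0)
```

View pics/w5.png

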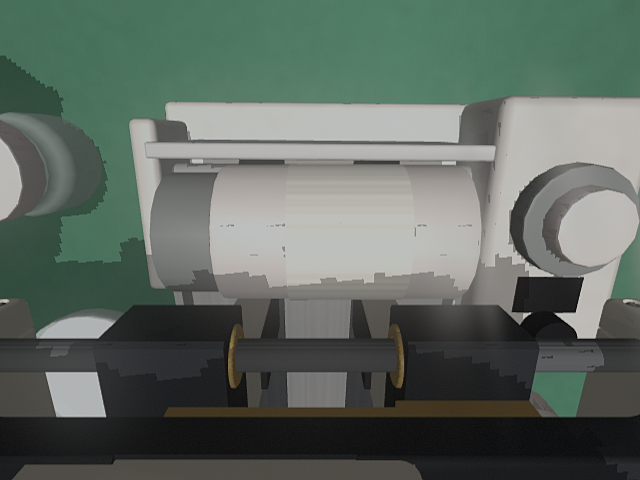

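The jar has dropped in: it looks smaller, and contact force is up to 3.7 N. I'll retreat and check the seat, and triangulate the button top (≈(597,228) here).

```bash
python3 - <<'E'
from h import *
c=cam('wrist'); M=np.array([507.7,-139.8]); ux=np.array([.1234,.9924]); uy=np.array([-.9924,.1234])
for z in (64,68,72,76,80):
    P=at_z(c,[597,228],z); d=P[:2]-M; print(z,d@ux,d@uy)
E
python3 -m jog '[[-3,0,0,0,0,0],[-6,0,0,0,0,0],[-10,0,0,0,0,0],[-10,0,-10,0,0,0],[-10,0,-20,0,0,0],[0,0,-40,0,0,0],[0,0,-40,0,0,0],[0,0,-20,0,0,0],[0,0,0,0,0,0],[0,0,0,0,0,0]]' 0; python3 s.py
python3 - <<'E'
from h import *
c=cam('wrist'); M=np.array([507.7,-139.8]); ux=np.array([.1234,.9924]); uy=np.array([-.9924,.1234])
save('wrist','w6.png')
for t in ['jar','start_button_top']:
  for x in bot.outline_of(t,'wrist')[:2]:
    ys,xs=np.nonzero(x['mask']); print(t,x['p'],x['pixel'],xs.min(),xs.max(),ys.min(),ys.max())
    if t[0]=='s':
      for z in (64,68,72,76):
        P=at_z(c,x['pixel'],z); d=P[:2]-M; print(z,d@ux,d@uy)
for cx,cz in [(84,67),(65,72)]:
    Q=[]
    for t,rr in [(-59,28),(37,28),(59,25)]:
        for a in np.linspace(0,6.28,40): Q.append(proj(c,np.r_[M+ux*cx+uy*t,cz]+rr*(np.r_[ux,0]*np.cos(a)+np.array([0,0,1])*np.sin(a))))
    Q=np.array(Q); print('pred',cx,Q.min(0),Q.max(0))
E
```

```text
64 85.44349577122313 -121.12184482698224
68 86.45511977043357 -117.95954622453964
72 87.466743769644 -114.79724762209715
76 88.47836776885443 -111.63494901965456
80 89.48999176806484 -108.47265041721205
time: 11.8
tool_pos: [507.7, -133.5, 190.3]
tcp_rot: [3.141, 0.0, 1.45]
contact_force: [-0.8, 0.3, -0.4]
grip_width: 0.4
finger_force: 0.0
t 11.8 mix 6.22354536242142 0.7265562661732148 190.31918669698462 yaw 1.45009690629332 F 0.1652069994375896 0.849793795838927 -0.3576754905949764 w 0.35360708136716823
jar 0.91 [44.6, 13.7] 0 91 0 30
jar 0.67 [65.2, 385.6] 46 89 333 416
start_button_top 0.58 [469.2, 127.5] 446 494 102 149
64 88.64247170176068 -112.25888934614817
68 88.58830974691296 -110.66429177201036
72 88.5341477920652 -109.06969419787256
76 88.47998583721747 -107.47509662373474
pred 84 [228.67242284  92.17775295] [407.07717901 172.72356278]
pred 65 [228.86690338 120.26565437] [406.70346177 199.0872489 ]
```

View pics/w6.png

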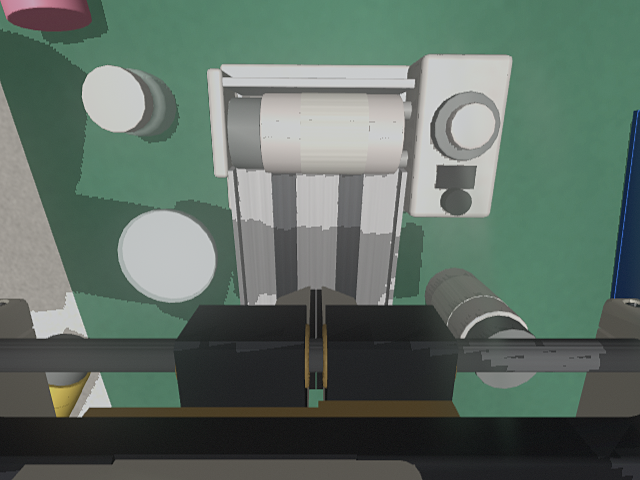

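The jar is seated: its outline (columns 228–405, rows 93–175) matches the predicted seat silhouette. The button top is at (470,126), mixer ≈ (88.5,-108). Next I'll move over it with the fingers shut.

```bash
python3 -m jog '[[20,27,0,0,0,0],[20,27,0,0,0,0],[21,27,0,0,0,0],[21,27,0,0,0,0],[0,0,30,0,0,0],[0,0,30,0,0,0],[0,0,25,0,0,0],[0,0,0,0,0,0],[0,0,0,0,0,0]]'; python3 s.py; python3 -m jog '[[0,0,3,0,0,0],[0,0,3,0,0,0],[0,0,3,0,0,0],[0,0,3,0,0,0],[0,0,2,0,0,0],[0,0,2,0,0,0],[0,0,2,0,0,0],[0,0,0,0,0,0]]'; python3 s.py
python3 -c "
from h import *
save('wrist','w7.png')"
```

```text
time: 12.85
tool_pos: [624.8, -64.5, 104.5]
tcp_rot: [-3.14, -0.0, 1.451]
contact_force: [0.5, -0.3, 0.3]
grip_width: 0.5
finger_force: 0.0
t 12.85 mix 89.20167323591508 -106.89667994399286 104.46276132273951 yaw 1.450750467897827 F -0.23109937446176115 -0.5420612784616531 0.31683941168214347 w 0.4780375979326047
time: 13.65
tool_pos: [624.9, -64.4, 86.7]
tcp_rot: [-3.141, 0.0, 1.451]
contact_force: [-0.6, -0.6, -0.1]
grip_width: 0.4
finger_force: 0.0
t 13.65 mix 89.24350353362486 -106.98692732289396 86.65813009589306 yaw 1.450773570391429 F -0.6995807901349329 0.49377054698324174 -0.1393309568479655 w 0.36142152203594613
```

View pics/w7.png

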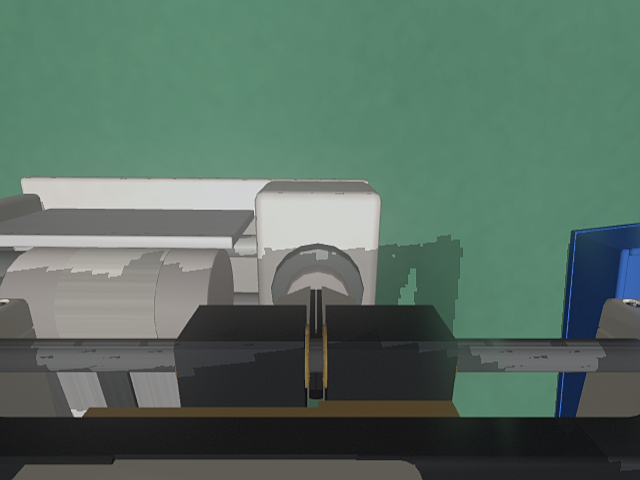

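The fingers (column 316) are centred over the button (column ~316), and the jar is still in place at left. I'll go down 2 mm at a time until there is force.

```bash
python3 -m jog '[[0,0,2,0,0,0],[0,0,2,0,0,0],[0,0,1,0,0,0],[0,0,0,0,0,0]]' >/dev/null; python3 s.py; python3 -m jog '[[0,0,2,0,0,0],[0,0,2,0,0,0],[0,0,0,0,0,0]]'>/dev/null; python3 s.py;  python3 -m jog '[[0,0,2,0,0,0],[0,0,2,0,0,0],[0,0,0,0,0,0]]'>/dev/null; python3 s.py
```

```text
t 14.1 mix 89.24132498656081 -107.12177322271208 81.9753979008735 yaw 1.4508158349418958 F 0.9294983910363712 0.4608056635771088 1.05174649980314 w 0.4847817514290592
t 14.4 mix 89.22938077491006 -107.2432492983374 78.05599749845797 yaw 1.4508437823031843 F 0.630985688215155 0.8618663671887816 2.6535468922710668 w 0.690651812711681
t 14.7 mix 89.26496232435447 -107.31327661749907 76.0708743788602 yaw 1.4509648904500874 F -0.605401738266229 5.7165744239149285 15.595557373488244 w 0.31444171113719604
```

The force jumped to 15.6 N at z 76, about 6 mm below first contact, so the button is on its stop. I'll release it, go clear and verify.

```bash
python3 -m jog '[[0,0,0.5,0,0,0],[0,0,0,0,0,0]]' >/dev/null; python3 s.py; python3 -m jog '[[0,0,-4,0,0,0],[0,0,-6,0,0,0],[0,0,-10,0,0,0],[0,0,-30,0,0,0],[-15,0,-40,0,0,0],[-30,0,-40,0,0,0],[-30,0,-20,0,0,0],[-30,0,0,0,0,0],[0,0,0,0,0,0],[0,0,0,0,0,0]]' >/dev/null; python3 s.py; python3 - <<'E'
from h import *
a=save('scene','s8.png'); b=cv2.imread('pics/scene0.png')[:,:,::-1]
cv2.imwrite('pics/s8c.png',cv2.resize(np.hstack([b[170:340,200:400],a[170:340,200:400]])[:,:,::-1],(800,340)))
E
```

```text
t 14.9 mix 89.22919022836184 -107.37524231789678 76.01272154816435 yaw 1.450963817480299 F 1.3729780107034322 7.212555262153573 18.76455043977677 w 0.3403342558199094
t 15.9 mix -16.15837132190158 -107.25953505337898 223.21802514557723 yaw 1.4492935879848763 F 0.5184764419251319 -0.1648061920558046 -0.7371941187860549 w 0.7706141936904339
```

View pics/s8c.png

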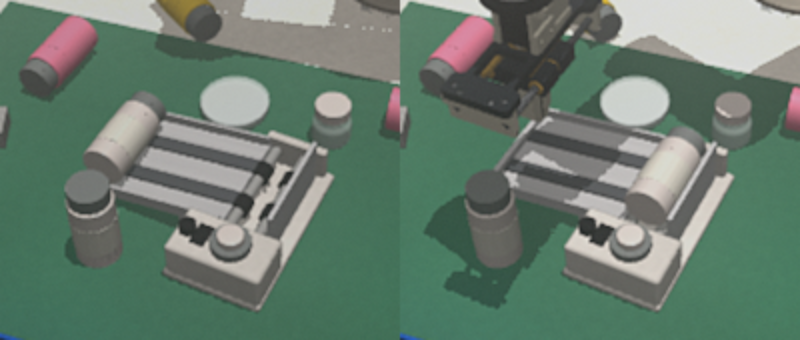

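The before-and-after crop shows the jar seated between the rollers at the back stop and the button back up. The bystanders haven't moved, and the arm is clear of everything.

```bash
python3 -c "
from plant import bot
print(bot.close_job())"
```

```text
the job is handed in; nothing more can be done
None
```

The jar is seated between the rollers at the back stop, the start button was pressed fully down and let go, the things around the mixer stand where they were, and the job was handed in at about 16 s.

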